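Next chisel into the sharpener

ROBOT

A 7-joint arm with a two-finger parallel gripper is mounted at the origin on a cart in front of the work surface, level with it; the furniture and walls round the work are solid. World frame = base frame: x ahead of the robot, y to its left, z up, the work surface at z = 0. Lengths are in m, angles in rad, forces in N, time in s.
With the tool pointing down it reaches from about 0.4 to 0.875 m from the base axis. Payload 6.5 kg.
Tool frame: the origin (TCP) lies midway between the tips of the shut fingers; the grasp point (between the pads) lies 19 mm behind it; z points along the fingers, y is the line along which they close (so a half turn about z gives the same grasp; the last joint's range is limited). The gripper opens to 85 mm and grips with 20 to 120 N. Pads are 22 mm wide; open, the fingers measure 114 mm over their backs; the gripper's body (76 mm by 85 mm) begins 54 mm behind the grasp point. The pads swing forward as they close: fully open they stand 13 mm farther back than shut.
Start: joints at [-1.395, 0.536, -0.004, 1.538, 0.003, 1.067, -0.071], TCP at [0.156, 0.631, 0.231] pointing down, gripper open.
Joint ranges: [-2.7, 2.7], [-0.37, 2.16], [-1.27, 1.26], [0.24, 2.4], [-1.31, 4.45], [0.19, 1.91], [-2.76, 2.76]. Speed limits (rad/s): [2.39, 2.39, 3.14, 3.14, 3.14, 3.14, 3.14].

INTERFACE

Orientations are given as a rotation vector (axis times angle).
In Python, from station import r gives the robot as it stands.
- The arm moves only by the shell command python3 -m crank 'ROWS' [FORCE]. ROWS is a JSON object of lists of equal length, an entry for each row: "rotation": the turn, a rotation vector about the tool's x, y, z normalised to -1 to 1, where 1 is 180 degrees, a list of three; "translation": the shift along the tool's x, y, z normalised to -1 to 1, where 1 is 80 cm, a list of three; "hand": the opening, from -1 (shut) to 1 (fully open). A call has exactly 8 rows; each row is the pose to reach, as a shift and turn from the pose commanded when the call began, along the tool's axes at that moment, turning the shorter way round; what a row does not reach only later rows make up. A row lasts 1/8 s, in which the tool goes at most 62.5 mm and 10.7 degrees, less where a joint would pass 70% of its speed; a pose out of reach is approached as far as the arm can. A call with a number of a shift or a turn outside -1 to 1 is refused whole. A call with a gripper value outside its range is refused whole. The fingers move at their own pace and stop on an object; FORCE is the grip in N (left out, the last holds). Time passes only in rows, so rows that repeat a pose let the fingers close, or fill a call up. It gives the time, the measured TCP pose, the force, the opening and the grip force at its end, in the units of the state.
- r.get_obs(): the state, without advancing time (a new reading comes with each control period).
- r.read_camera(name): name is "scene" or "top"; returns the picture (420x560x3 uint8, red, green, blue); there is no depth.
- r.camera_params(name): a dict with "intrinsics" (3x3 intrinsics, pixels), "rvec" (rotation vector, rad) and "tvec" (3), from world to camera coordinates, as OpenCV has them. Camera axes: x right, y down, z forward; pixel columns grow to the right and rows downward; lengths in m; the calibration is good to about 2 mm. A picture is of the moment at which its call begins. camera_params takes no time and is no camera call.
- r.sign_off(): hands the job in; it is judged then, once.
The state is a dict: "t": time; "joint_pos": joint angles; "joint_velocities": joint speeds; "tau": joint torques, N m; "ee_pos": TCP position; "ee_rot": TCP orientation; "contact_force": force on the tool from outside, world axes, zero at the start; "ft_torque": the same for the moment, N m; "finger_gap": finger opening in m; "finger_force": force on a finger pad.
Only numpy, scipy, OpenCV 4.12 (cv2) and the standard library are available. Lean on these libraries where they do the work, as an engineer would, in place of code of your own. Each camera call takes 0.05 s, during which the arm holds its last target. There are 200 camera calls.

TASK

The rack's palm chisels are being sharpened one after another from left to right, and the one standing in the slot of the powered sharpener is finished: put it back upright in the rack's only empty pocket, down on its shoulder, and let go. Then take its right-hand neighbour in the rack, pass its blade straight down through the guard slot with the bevel towards the disc, and press until the sprung disc has given way about 5 mm. Finish while holding that chisel there, upright in the slot and still pressing; leave the other chisels where they stand.

Things in the scene. Friction and masses are not known exactly. Their poses are not given: they have to be found in the camera images.
- sharpener: Powered bench sharpener, fixed: grey housing 100 mm wide (y), 90 mm high, clear guard window towards the robot (x = -42 mm), motor and battery behind (to x = +152 mm, dial 99 mm high). Origin on the bench under the middle of the guard slot; x away from the robot, y to the left. Around the slot a steel guide block 44 x 56 mm rises to 100 mm.
- slot (a point): Middle of the guard slot's mouth, 100 mm above the bench; axes as the sharpener's. 7 mm (x) by 20 mm (y), 2 mm more than a blade each way, straight down through 30 mm of guide; rim bevelled 3 mm. With the bevel to +x a blade meets the disc when its edge is 50 mm (+-3) below the mouth, its shoulder still 20 mm above it.
- disc (a joint): How far the abrasive disc (56 mm across, behind the blade, leaning 30 degrees from vertical, facing the robot and up) is pushed back along its axle, m: 0 at rest, stop at 0.010. A blade pushed 2 mm down past touching moves it about 1 mm. Spring 3 N at 0, plus 0.6 N per mm; pushing down takes 2 to 10 N in all. A chisel's weight does not move it.
- rack: Wooden bench rack, 76 x 311 x 90 mm, fixed; origin on the bench under its middle, x away from the robot, y to the left along the row. Five pockets at y = +104, +52, 0, -52, -104 mm, each a slot 9 mm (x) by 22 mm (y) through a 12 mm board, top 85 mm above the bench; one to five brass dots in front count them from the left.
- gap_mouth (a point): Middle of the mouth of the one empty pocket, 85 mm above the bench on top of the board; axes as the rack's. Any pocket but the rightmost.
- next_mouth (a point): Middle of the mouth of the pocket next to the empty one on its right (52 mm towards -y of the rack), where the chisel to sharpen next stands. Axes as the rack's.
- finished: Palm chisel, 0.11 kg, five alike. Blade 18 mm (y) x 5 mm (x), 70 mm from edge to shoulder (underside of brass ferrule); wooden handle 24 mm (x, flat sides) x 30 mm (y) from 79 to 127 mm, round top at 142 mm. Origin on the blade's middle line at edge level, z up to the handle, 30 degree bevel on +x side. Grip across x, 105 mm up. In the slot, edge on the disc.
- hanging_bulb: Light bulb hanging on its cord behind the work, to be kept clear of: it fills x 0.63 to 0.72, y -0.11 to +0.04 from 0.26 m above the bench upwards. Does not move.
- chisel_a: Palm chisel exactly like finished (sizes, axes and grip there). Stands at the start in one of the rack's pockets on its shoulder, handle up, edge 15 mm above the bench, bevel (its +x) away from the robot, along the rack's x.
- chisel_b: Palm chisel exactly like finished (sizes, axes and grip there). Stands at the start in one of the rack's pockets on its shoulder, handle up, edge 15 mm above the bench, bevel (its +x) away from the robot, along the rack's x.
- chisel_c: Palm chisel exactly like finished (sizes, axes and grip there). Stands at the start in one of the rack's pockets on its shoulder, handle up, edge 15 mm above the bench, bevel (its +x) away from the robot, along the rack's x.
- chisel_d: Palm chisel exactly like finished (sizes, axes and grip there). Stands at the start in one of the rack's pockets on its shoulder, handle up, edge 15 mm above the bench, bevel (its +x) away from the robot, along the rack's x.
- chisel_a_bevel (a point): middle of the bevel-side flat of the handle of chisel_a: 12 mm to +x of its axis, 105 mm above its edge.
- chisel_b_bevel (a point): middle of the bevel-side flat of the handle of chisel_b: 12 mm to +x of its axis, 105 mm above its edge.
- chisel_c_bevel (a point): middle of the bevel-side flat of the handle of chisel_c: 12 mm to +x of its axis, 105 mm above its edge.
- chisel_d_bevel (a point): middle of the bevel-side flat of the handle of chisel_d: 12 mm to +x of its axis, 105 mm above its edge.
Mind the look-alikes: they are no part of the job. Leave any blue look-alike of the finished alone.

How it is judged:
On the way, in this order (a step that is already met when the one before it is completed fails the run):
1. the finished chisel stands upright in the empty pocket, on its shoulder, released (horizontal distance between finished and gap_mouth below 0.006 m and height (world z) of finished between 0.009 and 0.021 m and angle between finished's own z axis and vertical below 0.08 rad and contact force between finished and the fingers below 0.2 N), for 0.3 s.
2. another chisel's blade has passed down through the guard slot (((horizontal distance between chisel_a and slot below 0.007 m and z of chisel_a in the frame of slot below -0.015 m and angle between chisel_a's own z axis and vertical below 0.09 rad) or (horizontal distance between chisel_b and slot below 0.007 m and z of chisel_b in the frame of slot below -0.015 m and angle between chisel_b's own z axis and vertical below 0.09 rad) or (horizontal distance between chisel_c and slot below 0.007 m and z of chisel_c in the frame of slot below -0.015 m and angle between chisel_c's own z axis and vertical below 0.09 rad) or (horizontal distance between chisel_d and slot below 0.007 m and z of chisel_d in the frame of slot below -0.015 m and angle between chisel_d's own z axis and vertical below 0.09 rad))), for 0.1 s.
At the end, for the whole second after the job is handed in: Finished chisel released in the gap (6 mm, edge 9 to 21 mm up, tilt < 0.08). Its right neighbour held by the fingers (> 2 N) in the slot (7 mm, edge > 45 mm below the mouth, tilt < 0.09), bevel to the disc, still, disc pushed back 2 to 8.5 mm. Other chisels moved < 12 mm (all of step 1 and value of joint disc between 0.002 and 0.0085 m and ((horizontal distance between chisel_a and slot below 0.007 m and z of chisel_a in the frame of slot below -0.015 m and angle between chisel_a's own z axis and vertical below 0.09 rad and z of chisel_a in the frame of slot below -0.045 m and x of chisel_a_bevel in the frame of slot above 0.008 m and contact force between chisel_a and the fingers above 2 N and linear speed of chisel_a below 0.02 m/s and distance of each of chisel_b, chisel_c, chisel_d from where it was at the start of the episode below 0.012 m) or (horizontal distance between chisel_b and slot below 0.007 m and z of chisel_b in the frame of slot below -0.015 m and angle between chisel_b's own z axis and vertical below 0.09 rad and z of chisel_b in the frame of slot below -0.045 m and x of chisel_b_bevel in the frame of slot above 0.008 m and contact force between chisel_b and the fingers above 2 N and linear speed of chisel_b below 0.02 m/s and distance of each of chisel_a, chisel_c, chisel_d from where it was at the start of the episode below 0.012 m) or (horizontal distance between chisel_c and slot below 0.007 m and z of chisel_c in the frame of slot below -0.015 m and angle between chisel_c's own z axis and vertical below 0.09 rad and z of chisel_c in the frame of slot below -0.045 m and x of chisel_c_bevel in the frame of slot above 0.008 m and contact force between chisel_c and the fingers above 2 N and linear speed of chisel_c below 0.02 m/s and distance of each of chisel_a, chisel_b, chisel_d from where it was at the start of the episode below 0.012 m) or (horizontal distance between chisel_d and slot below 0.007 m and z of chisel_d in the frame of slot below -0.015 m and angle between chisel_d's own z axis and vertical below 0.09 rad and z of chisel_d in the frame of slot below -0.045 m and x of chisel_d_bevel in the frame of slot above 0.008 m and contact force between chisel_d and the fingers above 2 N and linear speed of chisel_d below 0.02 m/s and distance of each of chisel_a, chisel_b, chisel_c from where it was at the start of the episode below 0.012 m)) and horizontal distance between each of chisel_a, chisel_b, chisel_c, chisel_d and next_mouth above 0.03 m); the arm keeps its last pose, push and grip.
It also fails if it takes over 56 s, if anything falls off the work surface, if the arm or the gripper's body presses on something with over 40 N, if the wrist force passes 120 N, or if a joint passes its speed limit or range.

## Working session

There is one attempt and no reset: what is moved stays moved. The work goes in short steps, Python scripts to look and compute and a shell command to move; the robot and the scene stay as the last step left them, time stands still between calls to the robot, and variables do not carry over. Pictures are saved under pics/ and viewed, at most 14 in all, crops included, and the job is handed in when it is done.

```bash
mkdir -p pics; python3 - <<'E'
from station import r
import cv2,numpy as np
for n in("scene","top"):
    im=r.read_camera(n); cv2.imwrite(f"pics/{n}0.png",im[:,:,::-1]); p=r.camera_params(n)
    R=cv2.Rodrigues(np.array(p["rvec"]))[0]; print(n,p["intrinsics"],(-R.T@np.array(p["tvec"]).ravel()).round(3), R.round(2).tolist())
o=r.get_obs();print({k:np.round(v,3).tolist() for k,v in o.items()})
E
```

```text
scene [[461.84908426   0.         273.51083766]
 [  0.         461.84908426 210.1652152 ]
 [  0.           0.           1.        ]] [-0.148 -0.414  0.86 ] [[0.54, -0.84, 0.01], [-0.53, -0.35, -0.78], [0.66, 0.41, -0.63]]
top [[464.88231648   0.         286.46252412]
 [  0.         464.88231648 207.71402391]
 [  0.           0.           1.        ]] [0.404 0.03  1.155] [[-0.02, -1.0, -0.04], [-0.98, 0.03, -0.19], [0.19, 0.03, -0.98]]
{'t': 0.1, 'joint_pos': [-1.395, 0.537, -0.004, 1.539, 0.003, 1.067, -0.071], 'joint_velocities': [-0.002, -0.001, 0.001, -0.003, 0.001, 0.0, -0.0], 'tau': [0.002, -58.457, 1.051, -25.978, 0.013, 0.005, 0.0], 'ee_pos': [0.155, 0.631, 0.23], 'ee_rot': [-0.379, -3.119, 0.003], 'contact_force': [0.571, 0.108, 0.27], 'ft_torque': [0.007, -0.027, 0.005], 'finger_force': 0.0, 'finger_gap': 0.085}
```

View pics/scene0.png

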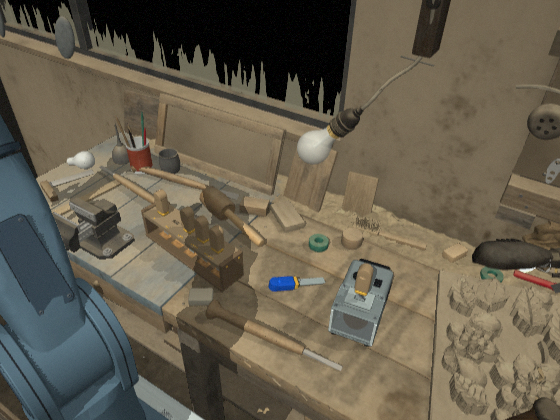

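View pics/top0.png

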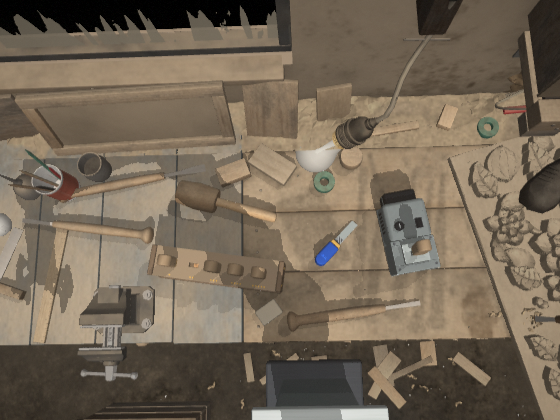

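The top view shows the rack at about (152-283, 248-288), with handles near x=163, 212, 235 and 259. A gap shows near (190,265), which is pocket 2. The sharpener holds the finished chisel at about (422,247), and the blue look-alike is at (330,250). I'll enlarge both.

```bash
python3 - <<'E'
import cv2,numpy as np
s=cv2.imread("pics/scene0.png");t=cv2.imread("pics/top0.png")
z=lambda a,w,h:cv2.resize(a,(w,h),interpolation=cv2.INTER_CUBIC)
cv2.imwrite("pics/c1.png",np.vstack([z(t[235:295,140:300],800,300),z(s[180:300,130:290],400,300).repeat(1,1) if 0 else np.hstack([z(s[180:300,130:290],400,300),z(s[250:355,310:410],400,300)])]))
cv2.imwrite("pics/c2.png",z(t[180:280,370:445],450,600))
E
```

```text
(no output)
```

View pics/c1.png

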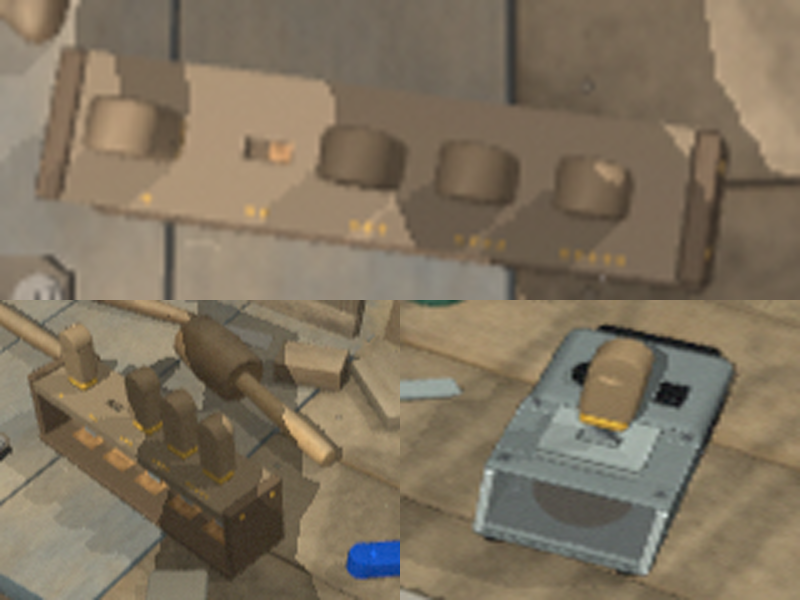

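View pics/c2.png

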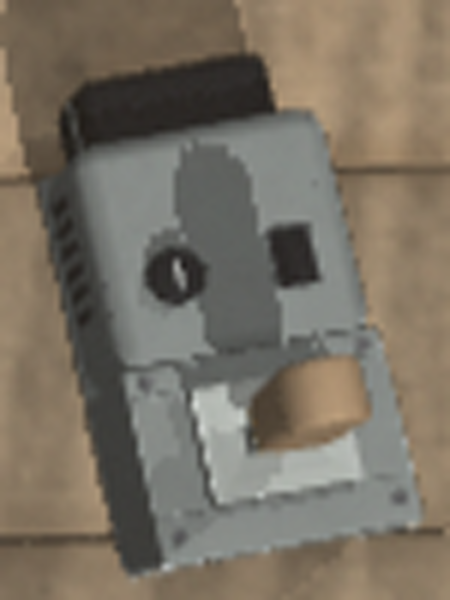

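Gap is pocket 2 (hole at crop (269,149)), so the chisel to sharpen next is in pocket 3. I'll cast these features to their known planes.

```bash
cat > h.py <<'E'
from station import r
import cv2,numpy as np
def ray(n,uv,z):
    p=r.camera_params(n);K=np.array(p["intrinsics"]);R=cv2.Rodrigues(np.array(p["rvec"]))[0];t=np.array(p["tvec"]).ravel()
    d=(np.c_[np.atleast_2d(uv),np.ones(len(np.atleast_2d(uv)))]@np.linalg.inv(K).T)@R;c=-R.T@t
    return (c+d*((z-c[2])/d[:,2])[:,None])[:,:2]
def proj(n,P):
    p=r.camera_params(n);return cv2.projectPoints(np.array(P,float).reshape(-1,3),np.array(p["rvec"]),np.array(p["tvec"]),np.array(p["intrinsics"]),None)[0][:,0]
def fit(L,W):
    L=np.array(L)/1e3;W=np.array(W);a=(L-L.mean(0));b=(W-W.mean(0))
    th=np.arctan2((a[:,0]*b[:,1]-a[:,1]*b[:,0]).sum(),(a*b).sum());c,s=np.cos(th),np.sin(th);R=np.array([[c,-s],[s,c]])
    o=W.mean(0)-R@L.mean(0);return o,th,((W-(L@R.T+o))*1e3).round(1)
E
python3 - <<'E'
from h import *
t=cv2.imread("pics/top0.png");s=cv2.imread("pics/scene0.png")
for n,im,(x0,x1,y0,y1) in(("top",t,(145,290,260,292)),("scene",s,(135,250,190,290))):
    h=cv2.cvtColor(im,cv2.COLOR_BGR2HSV);m=((h[...,0]>=14)&(h[...,0]<=28)&(h[...,1]>150)&(h[...,2]>90)).astype(np.uint8)
    m2=np.zeros_like(m);m2[y0:y1,x0:x1]=m[y0:y1,x0:x1]
    c=cv2.connectedComponentsWithStats(m2)
    print(n,[(np.round(a,1).tolist(),int(b[4])) for a,b in zip(c[3][1:],c[2][1:])])
st=[(402,244.7),(405.3,264.2),(430.3,258.7)];A=[(22,28),(-22,28),(-22,-28)]
print(fit(A,ray("top",st,.1)))
ss=[(350,287.8),(345,304.3),(371.25,309.5),(375,296.2)]
print(fit(A+[(22,-28)],ray("scene",ss,.1)))
print("house",ray("scene",[(332.5,308.8),(377,324.6)],.09),ray("top",[(391.3,275.5),(440.5,266.8)],.09))
print("hole",ray("top",[(193.8,264.8)],.085),ray("scene",[(176,222)],.085))
d=[(140+x/5,235+y/5) for x,y in((147,199),(257,212),(368,228),(481,241),(593,256))]
print("dots",ray("top",d,.085), "corn",ray("top",[(153,244.4),(147.4,274)],.09))
E
```

```text
top []
scene [([163.1, 213.1], 23), ([154.0, 218.0], 1), ([166.0, 226.0], 1), ([189.2, 230.7], 23), ([178.0, 235.0], 1), ([180.0, 236.0], 1), ([182.0, 237.0], 1), ([203.0, 240.5], 22), ([191.0, 244.0], 1), ([193.0, 245.0], 1), ([195.0, 246.0], 1), ([217.1, 250.3], 23), ([205.0, 253.0], 1), ([208.0, 256.0], 1), ([238.5, 257.5], 4), ([203.0, 262.0], 1), ([226.3, 266.3], 3)]
(array([ 0.49849005, -0.22522831]), np.float64(0.16289153606772425), array([[-0.3, -1.5],
       [-0.8,  1.3],
       [ 1.1,  0.2]]))
(array([ 0.49444298, -0.2303081 ]), np.float64(0.22646110802758995), array([[ 2.1, -0.2],
       [-2.2, -1.2],
       [ 2.7,  1.8],
       [-2.6, -0.5]]))
house [[ 0.44729924 -0.18971567]
 [ 0.46083556 -0.28400891]] [[ 0.44751122 -0.16906215]
 [ 0.4644505  -0.28025312]]
hole [[0.48221977 0.28084977]] [[0.4813828  0.27736715]]
dots [[0.4605998  0.33707522]
 [0.45354001 0.28590639]
 [0.44514985 0.23454533]
 [0.438143   0.18257453]
 [0.43028645 0.13135721]] corn [[0.53125252 0.37602783]
 [0.4632954  0.38670193]]
```

```bash
python3 - <<'E'
import cv2,numpy as np
s=cv2.imread("pics/scene0.png");t=cv2.imread("pics/top0.png")
def c(a,x,y):
    o=cv2.resize(a[y:y+30,x:x+40],(400,300),interpolation=cv2.INTER_CUBIC); o=cv2.convertScaleAbs(o,alpha=1.3,beta=10)
    for k in range(5,40,5): o[:,k*10]=o[:,k*10]//2+ (60 if k%10 else 127)
    for k in range(5,30,5): o[k*10]=o[k*10]//2+(60 if k%10 else 127)
    return o
cv2.imwrite("pics/c3.png",np.vstack([np.hstack([c(t,395,240),c(s,340,280)]),np.hstack([c(t,175,250),c(s,160,210)])]))
E
```

```text
(no output)
```

View pics/c3.png

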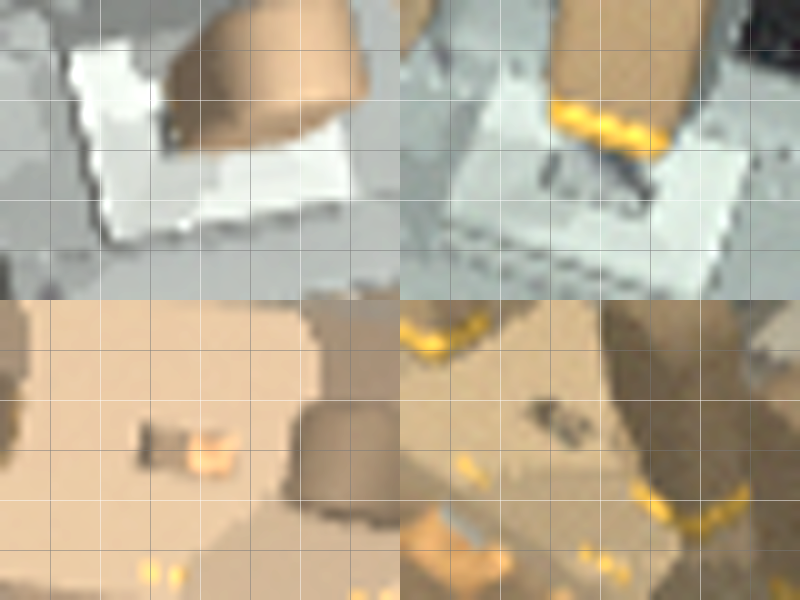

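```bash
python3 - <<'E'
from h import *
A=[(22,28),(-22,28),(-22,-28)]
print(fit(A,ray("top",[(401.5,244.3),(405.2,263.5),(429.7,259.5)],.1)))
print(fit(A+[(22,-28)],ray("scene",[(349.7,287.5),(344.1,300.2),(369.5,308.3),(374.5,294.5)],.1)))
print("hole",ray("top",[(193.3,264.5)],.085),ray("scene",[(175.6,221.7)],.085))
g=[(162.5,213.1),(189.2,230.7),(203,240.5),(217.1,250.3)]
print("ferr",ray("scene",g,.0895))
s=cv2.imread("pics/scene0.png");h=cv2.cvtColor(s,cv2.COLOR_BGR2HSV);m=((h[...,0]>=14)&(h[...,0]<=28)&(h[...,1]>150)&(h[...,2]>90))
m[:280]=0;m[300:]=0;m[:,:345]=0;m[:,375:]=0;y,x=np.nonzero(m);print(len(x),x.mean(),y.mean(),ray("scene",[(x.mean(),y.mean())],.1245))
d=[(140+x/5-.4,235+y/5-.4) for x,y in((147,199),(257,212),(368,228),(481,241),(593,256))]
L=[(0,y) for y in(104,52,0,-52,-104)]
print("top dots",fit(L,ray("top",d,.085)))
sd=[(154,218),(166.3,226.2),(180,236),(193,245),(206.5,254.5)]
print("scene dots",fit(L,ray("scene",sd,.085)))
E
```

```text
(array([ 0.49848778, -0.22461164]), np.float64(0.1322341603687271), array([[-0.3, -0.5],
       [ 0. , -0. ],
       [ 0.3,  0.5]]))
(array([ 0.49795699, -0.22670752]), np.float64(0.17409329007501415), array([[-2.7, -2. ],
       [ 2. ,  0.2],
       [ 1.8,  1.7],
       [-1.1,  0.1]]))
hole [[0.48293601 0.28202465]] [[0.48170945 0.27902689]]
ferr [[0.48522758 0.32693966]
 [0.47072037 0.22323178]
 [0.46174271 0.17146492]
 [0.45357287 0.12149115]]
29 360.3448275862069 292.3448275862069 [[ 0.49092713 -0.22863606]]
top dots (array([0.4464701, 0.2352217]), np.float64(-0.1466686609475276), array([[-0.1, -0.1],
       [ 0.4,  0.2],
       [-0.4,  0.3],
       [ 0.2, -0.3],
       [-0.1, -0.1]]))
scene dots (array([0.44711278, 0.23538816]), np.float64(-0.15099072204178204), array([[-0.8, -2.5],
       [ 0.5, -0. ],
       [-0.5, -2.5],
       [ 0.2,  0.9],
       [ 0.5,  4.2]]))
```

```bash
cat >> h.py <<'E'
from scipy.spatial.transform import Rotation as Ro
def rel(p,yaw):
    "tool y at world angle yaw, tool z down; prints row numbers from measured pose"
    o=r.get_obs();R0=Ro.from_rotvec(o["ee_rot"])
    y=np.array([np.cos(yaw),np.sin(yaw),0]);z=np.array([0,0,-1.]);R1=Ro.from_matrix(np.c_[np.cross(y,z),y,z])
    rv=(R0.inv()*R1).as_rotvec();t=R0.inv().apply(np.array(p)-o["ee_pos"])
    print("trans",(t/.8).round(4).tolist(),"rot",(rv/np.pi).round(4).tolist(),"deg",np.degrees(np.linalg.norm(rv)).round(1),"gap",round(float(o["finger_gap"]),4),"ff",round(float(o["finger_force"]),1),"F",np.round(o["contact_force"],1).tolist(),"t",round(o["t"],2))
E
python3 -c "
from h import *
rel([.42,.36,.30],.9);rel([.46,.1,.3],.4)"
```

```text
trans [-0.402, -0.2493, -0.0864] rot [-0.0005, 0.0001, 0.1366] deg 24.6 gap 0.0854 ff 0.0 F [0.6, 0.1, 0.3] t 0.1
trans [-0.5283, -0.5529, -0.0859] rot [-0.0005, 0.0003, 0.2957] deg 53.2 gap 0.0854 ff 0.0 F [0.6, 0.1, 0.3] t 0.1
```

```bash
python3 -m crank '{"translation":[[-0.402,-0.2493,-0.0864],[-0.402,-0.2493,-0.0864],[-0.402,-0.2493,-0.0864],[-0.402,-0.2493,-0.0864],[-0.402,-0.2493,-0.0864],[-0.528,-0.553,-0.086],[-0.528,-0.553,-0.086],[-0.528,-0.553,-0.086]],"rotation":[[0,0,0.1366],[0,0,0.1366],[0,0,0.1366],[0,0,0.1366],[0,0,0.1366],[0,0,0.2957],[0,0,0.2957],[0,0,0.2957]],"hand":[1,1,1,1,1,1,1,1]}'; python3 -c "
from h import *
rel([.496,-.224,.26],.145)"
```

```text
t: 1.1
ee_pos: [0.4224, 0.229, 0.2947]
ee_rot: [-1.742, -2.614, 0.0]
contact_force: [1.0, -0.2, 0.1]
finger_gap: 0.0855
finger_force: 0.0
trans [-0.558, -0.1332, 0.0434] rot [-0.0, -0.0, 0.0796] deg 14.3 gap 0.0855 ff 0.0 F [1.0, -0.2, 0.1] t 1.1
```

```bash
python3 -m crank '{"translation":[[-0.558,-0.1332,0.0434],[-0.558,-0.1332,0.0434],[-0.558,-0.1332,0.0434],[-0.558,-0.1332,0.0434],[-0.558,-0.1332,0.0434],[-0.558,-0.1332,0.0434],[-0.558,-0.1332,0.0434],[-0.558,-0.1332,0.0434]],"rotation":[[0,0,0.0796],[0,0,0.0796],[0,0,0.0796],[0,0,0.0796],[0,0,0.0796],[0,0,0.0796],[0,0,0.0796],[0,0,0.0796]],"hand":[1,1,1,1,1,1,1,1]}'; python3 -c "
from h import *
rel([.496,-.224,.136],.145)"
```

```text
t: 2.1
ee_pos: [0.497, -0.2258, 0.2597]
ee_rot: [2.054, 2.376, -0.003]
contact_force: [-0.7, 0.9, 0.5]
finger_gap: 0.0854
finger_force: 0.0
trans [0.0027, -0.0008, 0.1546] rot [-0.0004, 0.0006, -0.0] deg 0.1 gap 0.0854 ff 0.0 F [-0.7, 0.9, 0.5] t 2.1
```

```bash
python3 -m crank '{"translation":[[0.0013,-0.0008,0.1546],[0.0013,-0.0008,0.1546],[0.0013,-0.0008,0.1546],[0.0013,-0.0008,0.1546],[0.0013,-0.0008,0.1546],[0.0013,-0.0008,0.1546],[0.0013,-0.0008,0.1546],[0.0013,-0.0008,0.1546]],"rotation":[[0,0,0],[0,0,0],[0,0,0],[0,0,0],[0,0,0],[0,0,0],[0,0,0],[0,0,0]],"hand":[1,1,1,1,-1,-1,-1,-1]}' 30; python3 -c "
from h import *
print(Ro.from_rotvec(r.get_obs()['ee_rot']).as_matrix().round(3).tolist())
rel([.496,-.224,.136],.145)
for n in('scene','top'):cv2.imwrite(f'pics/{n}1.png',r.read_camera(n)[:,:,::-1])
s=cv2.imread('pics/scene1.png')[230:340,300:410];t=cv2.imread('pics/top1.png')[190:300,370:480]
cv2.imwrite('pics/c4.png',np.hstack([cv2.resize(a,(400,400),interpolation=2) for a in(s,t)]))"
```

```text
t: 3.1
ee_pos: [0.4975, -0.2206, 0.1369]
ee_rot: [2.048, 2.381, 0.001]
contact_force: [0.9, 1.0, 2.7]
finger_gap: 0.0234
finger_force: 36.0
[[-0.15, 0.989, 0.001], [0.989, 0.15, -0.0], [-0.0, 0.001, -1.0]]
trans [-0.0039, -0.0025, 0.0011] rot [0.0003, 0.0001, 0.0016] deg 0.3 gap 0.0234 ff 36.0 F [0.9, 1.0, 2.7] t 3.1
```

View pics/c4.png

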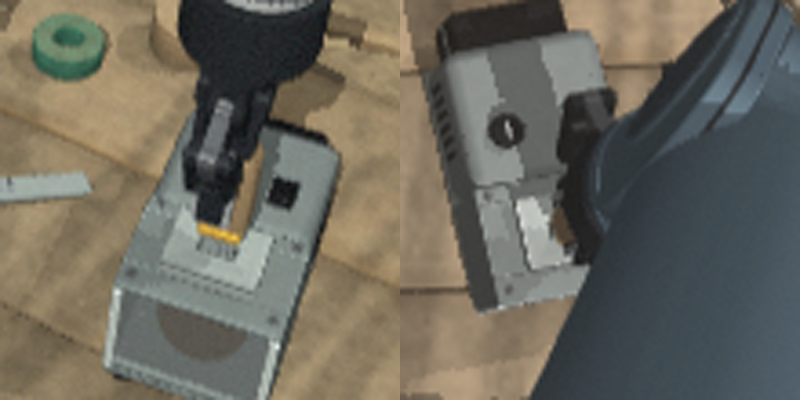

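The grip has closed on the handle (gap 23.4 mm) and the ferrule is visible in the scene view. Next I lift straight up and carry it to the rack.

```bash
cat >> h.py <<'E'
def ferr(z,n="scene",R=12,g=None):
    "brass blob nearest expected position below TCP, cast onto height z"
    im=r.read_camera(n)[:,:,::-1];h=cv2.cvtColor(np.ascontiguousarray(im),cv2.COLOR_BGR2HSV);m=((h[...,0]>=14)&(h[...,0]<=28)&(h[...,1]>150)&(h[...,2]>90)).astype(np.uint8)
    o=r.get_obs();g=proj(n,[*o["ee_pos"][:2],z])[0] if g is None else g
    yy,xx=np.mgrid[:420,:560];m[np.hypot(xx-g[0],yy-g[1])>R]=0
    y,x=np.nonzero(m);q=ray(n,[(x.mean(),y.mean())],z)[0]
    print("ferr",len(x),(round(x.mean(),1),round(y.mean(),1)),q.round(4),"minus tcp mm",((q-o["ee_pos"][:2])*1e3).round(1));return im
E
python3 -c "
from h import *
ferr(.1245)
rel([.4975,-.2206,.28],.145);rel([.4825,.283,.28],-.147)"
```

```text
ferr 23 (np.float64(359.8), np.float64(294.0)) [ 0.4863 -0.2295] minus tcp mm [-11.3  -8.8]
trans [0.0, 0.0001, -0.1791] rot [0.0002, 0.0001, 0.0016] deg 0.3 gap 0.0234 ff 36.0 F [0.2, -0.1, 2.7] t 3.25
trans [0.6252, 0.0757, -0.1792] rot [0.0002, 0.0, 0.0946] deg 17.0 gap 0.0234 ff 36.0 F [0.2, -0.1, 2.7] t 3.25
```

```bash
python3 -m crank '{"translation":[[0,0,-0.06],[0,0,-0.13],[0,0,-0.1791],[0.1,0.012,-0.1791],[0.2,0.024,-0.1791],[0.28,0.033,-0.1791],[0.36,0.043,-0.1791],[0.44,0.053,-0.1791]],"rotation":[[0,0,0],[0,0,0],[0,0,0],[0,0,0.02],[0,0,0.04],[0,0,0.06],[0,0,0.08],[0,0,0.0946]],"hand":[-1,-1,-1,-1,-1,-1,-1,-1]}' 60; python3 -c "
from h import *
rel([.4825,.283,.265],-.147)"
```

```text
t: 4.25
ee_pos: [0.487, 0.0937, 0.2795]
ee_rot: [-2.381, -2.05, 0.0]
contact_force: [1.1, -0.5, -1.8]
finger_gap: 0.0237
finger_force: 62.3
trans [0.2332, -0.0407, 0.0181] rot [-0.0001, 0.0, -0.0007] deg 0.1 gap 0.0237 ff 62.3 F [1.1, -0.5, -1.8] t 4.25
```

```bash
python3 -m crank '{"translation":[[0.07,-0.012,0.005],[0.14,-0.024,0.01],[0.21,-0.037,0.015],[0.2332,-0.0407,0.0181],[0.2332,-0.0407,0.0181],[0.2332,-0.0407,0.0181],[0.2332,-0.0407,0.0181],[0.2332,-0.0407,0.0181]],"rotation":[[0,0,0],[0,0,0],[0,0,0],[0,0,0],[0,0,0],[0,0,0],[0,0,0],[0,0,0]],"hand":[-1,-1,-1,-1,-1,-1,-1,-1]}'; python3 -c "
from h import *
z=r.get_obs()['ee_pos'][2];rel([.4825,.283,.265],-.147)
im=ferr(z-.0124,R=16)
t=r.read_camera('top')[:,:,::-1]
g=proj('scene',[.4825,.283,z])[0].astype(int);x,y=g-[50,60]
print(x,y)
cv2.imwrite('pics/c5.png',np.hstack([cv2.resize(a,(400,480),interpolation=2) for a in(im[y:y+120,x:x+100],t[205:325,140:240])]))"
```

```text
t: 5.25
ee_pos: [0.4832, 0.28, 0.2655]
ee_rot: [2.381, 2.05, 0.001]
contact_force: [0.3, 0.6, -1.7]
finger_gap: 0.0233
finger_force: 62.3
trans [0.0036, -0.0014, 0.0006] rot [0.0001, -0.0001, -0.0006] deg 0.1 gap 0.0233 ff 62.3 F [0.3, 0.6, -1.7] t 5.25
ferr 32 (np.float64(168.8), np.float64(170.6)) [0.4735 0.2654] minus tcp mm [ -9.5 -14.9]
115 102
```

View pics/c5.png

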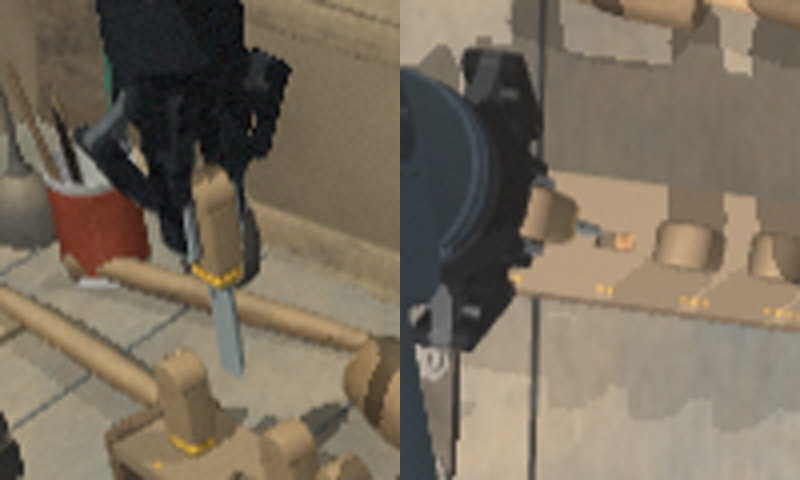

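The chisel hangs in the gripper next to the gap, about 10 mm short of it. Its blade tip is at about (173,195) in the scene view and (187,263) in the top view. I'll zoom in and triangulate the blade.

```bash
python3 - <<'E'
from h import *
s=r.read_camera("scene")[:,:,::-1];t=r.read_camera("top")[:,:,::-1]
cv2.imwrite("pics/s5.png",s);cv2.imwrite("pics/t5.png",t)
def c(a,x,y):
    o=cv2.resize(a[y:y+40,x:x+30],(390,520),interpolation=cv2.INTER_CUBIC); o=cv2.convertScaleAbs(o,alpha=1.3,beta=10)
    for k in range(0,30,5): o[:,k*13]=o[:,k*13]//2+ (40 if k%10 else 127)
    for k in range(0,40,5): o[k*13]=o[k*13]//2+(40 if k%10 else 127)
    return o
cv2.imwrite("pics/c6.png",np.hstack([c(s,157,160),c(t,172,240)]))
o=r.get_obs();p=o["ee_pos"]
for n in("scene","top"):print(n,proj(n,[p,p-[0,0,.012],p-[0,0,.017],p-[0,0,.087]]).round(1).tolist())
E
```

```text
scene [[165.9, 162.3], [166.6, 166.6], [166.9, 168.4], [170.7, 192.2]]
top [[172.1, 258.1], [173.8, 258.6], [174.5, 258.8], [183.6, 261.5]]
```

View pics/c6.png

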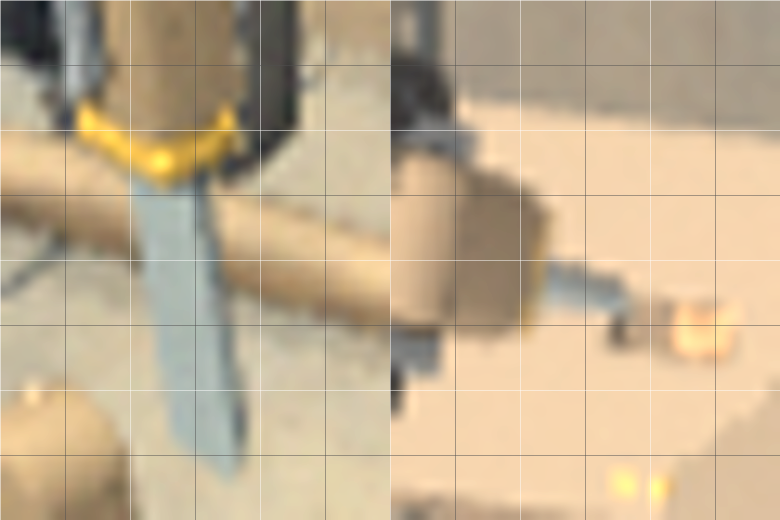

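```bash
python3 - <<'E'
from h import *
o=r.get_obs();p=o["ee_pos"]
for z in(.170,.174,.178,.182):
    a=ray("top",[(189.35,262.2)],z)[0]+.009*np.array([.1463,.989]);b=ray("scene",[(172.4,195.1)],z)[0]+.0025*np.array([.989,-.1463])
    print(z,a.round(4),b.round(4),"tcp",p.round(4))
g=np.array([.4825,.281]);x=np.array([.989,-.1463]);y=np.array([.1463,.989])
# same kind of features on standing chisel 3 (handle) for reference: predicted ferrule sides
E
```

```text
0.17 [0.483  0.2794] [0.4865 0.2774] tcp [0.4828 0.2809 0.2653]
0.174 [0.4827 0.2785] [0.4828 0.2734] tcp [0.4828 0.2809 0.2653]
0.178 [0.4824 0.2775] [0.4791 0.2694] tcp [0.4828 0.2809 0.2653]
0.182 [0.4821 0.2765] [0.4755 0.2654] tcp [0.4828 0.2809 0.2653]
```

```bash
python3 -c "
from h import *
rel([.4827,.2838,.185],-.147)"
```

```text
trans [0.0035, -0.0007, 0.1003] rot [0.0, -0.0, -0.0002] deg 0.0 gap 0.0231 ff 62.3 F [-0.3, -0.2, -1.5] t 5.45
```

```bash
python3 -m crank '{"translation":[[0.0035,-0.0007,0.03],[0.0035,-0.0007,0.06],[0.0035,-0.0007,0.09],[0.0035,-0.0007,0.1003],[0.0035,-0.0007,0.1003],[0.0035,-0.0007,0.1003],[0.0035,-0.0007,0.1003],[0.0035,-0.0007,0.1003]],"rotation":[[0,0,0],[0,0,0],[0,0,0],[0,0,0],[0,0,0],[0,0,0],[0,0,0],[0,0,0]],"hand":[-1,-1,-1,-1,-1,-1,-1,-1]}'; python3 - <<'E'
from h import *
s=r.read_camera("scene")[:,:,::-1];t=r.read_camera("top")[:,:,::-1]
cv2.imwrite("pics/s6.png",s);cv2.imwrite("pics/t6.png",t)
def c(a,x,y):
    o=cv2.resize(a[y:y+40,x:x+30],(390,520),interpolation=cv2.INTER_CUBIC); o=cv2.convertScaleAbs(o,alpha=1.3,beta=10)
    for k in range(0,30,5): o[:,k*13]=o[:,k*13]//2+ (40 if k%10 else 127)
    for k in range(0,40,5): o[k*13]=o[k*13]//2+(40 if k%10 else 127)
    return o
cv2.imwrite("pics/c7.png",np.hstack([c(s,160,190),c(t,177,245)]))
E
```

```text
t: 6.45
ee_pos: [0.4829, 0.2841, 0.1854]
ee_rot: [-2.379, -2.052, -0.001]
contact_force: [-0.2, 0.2, -1.0]
finger_gap: 0.0234
finger_force: 62.3
```

View pics/c7.png

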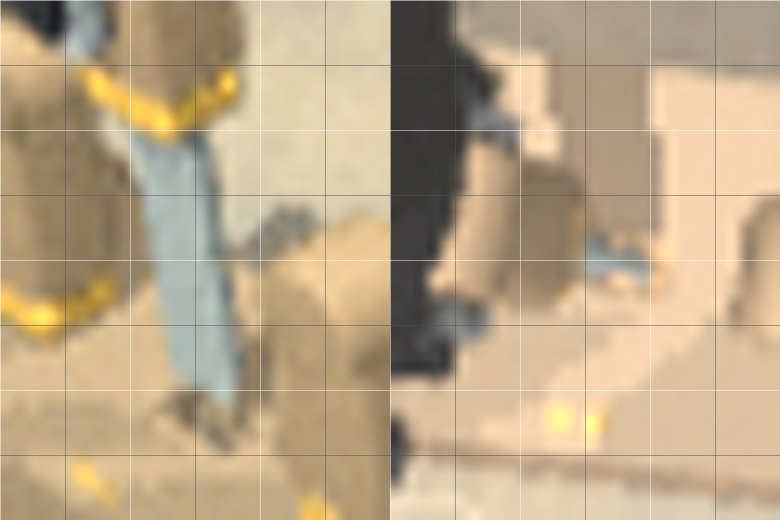

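The blade tip is directly over the hole in both views: scene tip (175.3,220.0) against hole (175.6,221.7), within 1 mm once the height difference is allowed for. Descending.

```bash
python3 -m crank '{"translation":[[0.0006,0.0006,0.005],[0.0006,0.0006,0.01],[0.0006,0.0006,0.015],[0.0006,0.0006,0.02],[0.0006,0.0006,0.025],[0.0006,0.0006,0.03],[0.0006,0.0006,0.03],[0.0006,0.0006,0.03]],"rotation":[[0,0,0],[0,0,0],[0,0,0],[0,0,0],[0,0,0],[0,0,0],[0,0,0],[0,0,0]],"hand":[-1,-1,-1,-1,-1,-1,-1,-1]}'
```

```text
t: 7.55
ee_pos: [0.4832, 0.2848, 0.1609]
ee_rot: [-2.378, -2.052, -0.001]
contact_force: [-0.3, 3.5, -3.1]
finger_gap: 0.0233
finger_force: 62.0
```

```bash
python3 -m crank '{"translation":[[0.0013,0,0.006],[0.0013,0,0.015],[0.0013,0,0.024],[0.0013,0,0.033],[0.0013,0,0.042],[0.0013,0,0.051],[0.0013,0,0.058],[0.0013,0,0.058]],"rotation":[[0,0,0],[0,0,0],[0,0,0],[0,0,0],[0,0,0],[0,0,0],[0,0,0],[0,0,0]],"hand":[-1,-1,-1,-1,-1,-1,-1,-1]}'
```

```text
t: 8.55
ee_pos: [0.483, 0.2852, 0.114]
ee_rot: [-2.379, -2.052, 0.002]
contact_force: [0.1, 1.0, -2.5]
finger_gap: 0.0232
finger_force: 62.2
```

```bash
python3 -m crank '{"translation":[[0.0003,0,0.0015],[0.0003,0,0.003],[0.0003,0,0.0045],[0.0003,0,0.006],[0.0003,0,0.0075],[0.0003,0,0.0085],[0.0003,0,0.0085],[0.0003,0,0.0085]],"rotation":[[0,0,0],[0,0,0],[0,0,0],[0,0,0],[0,0,0],[0,0,0],[0,0,0],[0,0,0]],"hand":[-1,-1,-1,-1,-1,-1,-1,-1]}'; python3 -c "
from h import *
im=ferr(.0895,g=(175.3,221),R=7)"
```

```text
t: 9.55
ee_pos: [0.4834, 0.2856, 0.1078]
ee_rot: [2.379, 2.052, 0.0]
contact_force: [-0.6, 0.0, -0.6]
finger_gap: 0.0233
finger_force: 62.2
ferr 22 (np.float64(175.6), np.float64(221.5)) [0.4787 0.2755] minus tcp mm [ -4.7 -10.2]
```

```bash
python3 -m crank '{"translation":[[0,0,0.001],[0,0,0.002],[0,0,0.003],[0,0,0.003],[0,0,0.003],[0,0,0.003],[0,0,0.003],[0,0,0.003]],"rotation":[[0,0,0],[0,0,0],[0,0,0],[0,0,0],[0,0,0],[0,0,0],[0,0,0],[0,0,0]],"hand":[-1,-1,-1,-1,-1,-1,-1,-1]}'
```

```text
t: 10.6
ee_pos: [0.4834, 0.2856, 0.1055]
ee_rot: [-2.379, -2.052, -0.0]
contact_force: [-1.4, -1.2, 4.5]
finger_gap: 0.0233
finger_force: 63.0
```

```bash
python3 -m crank '{"translation":[[0,0,0],[0,0,0],[0,0,0],[0,0,-0.03],[0,0,-0.09],[0,0,-0.115],[0,0,-0.115],[0,0,-0.115]],"rotation":[[0,0,0],[0,0,0],[0,0,0],[0,0,0],[0,0,0],[0,0,0],[0,0,0],[0,0,0]],"hand":[1,1,1,1,1,1,1,1]}' ; python3 -c "
from h import *
im=ferr(.0895,g=(175.3,221),R=7)
im=ferr(.0895,g=(189.2,230.7),R=7)
rel([.4758,.2342,.1975],-.147);rel([.4758,.2342,.107],-.147)
t=r.read_camera('top')[:,:,::-1];cv2.imwrite('pics/c8.png',np.hstack([cv2.resize(a,(400,300),interpolation=2) for a in(im[190:265,140:240],t[225:300,140:240])]))"
```

```text
t: 11.6
ee_pos: [0.4827, 0.2854, 0.1963]
ee_rot: [-2.378, -2.052, 0.002]
contact_force: [-0.1, 0.2, 0.4]
finger_gap: 0.0855
finger_force: 0.0
ferr 20 (np.float64(175.6), np.float64(222.3)) [0.4764 0.2733] minus tcp mm [ -6.3 -12. ]
ferr 24 (np.float64(189.1), np.float64(230.9)) [0.4701 0.223 ] minus tcp mm [-12.6 -62.3]
trans [-0.0644, 0.0009, -0.0017] rot [-0.0005, 0.0005, -0.0] deg 0.1 gap 0.0856 ff 0.0 F [0.5, 0.1, 0.3] t 11.7
trans [-0.0642, 0.001, 0.1114] rot [-0.0005, 0.0005, -0.0] deg 0.1 gap 0.0856 ff 0.0 F [0.5, 0.1, 0.3] t 11.7
```

View pics/c8.png

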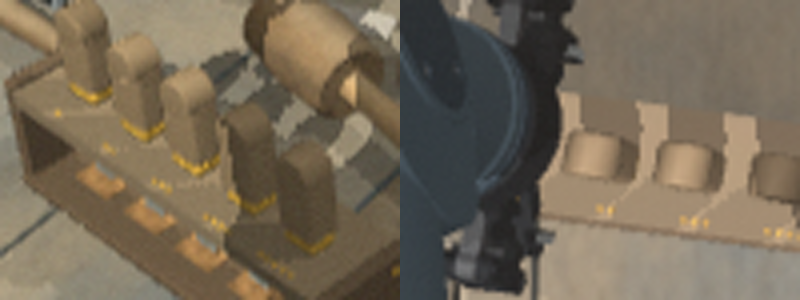

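The finished chisel is seated upright in pocket 2, level with its neighbours (ferrule at (175.6,222.3)). Next is the chisel in pocket 3.

```bash
python3 -m crank '{"translation":[[-0.0643,0.001,0],[-0.0643,0.001,0],[-0.0643,0.001,0.05],[-0.0643,0.001,0.09],[-0.0643,0.001,0.1130],[-0.0643,0.001,0.1130],[-0.0643,0.001,0.1130],[-0.0643,0.001,0.1130]],"rotation":[[0,0,0],[0,0,0],[0,0,0],[0,0,0],[0,0,0],[0,0,0],[0,0,0],[0,0,0]],"hand":[1,1,1,1,1,1,1,1]}'; python3 -m crank '{"translation":[[0,0,0],[0,0,0],[0,0,0],[0,0,0],[0,0,0],[0,0,0],[0,0,0],[0,0,0]],"rotation":[[0,0,0],[0,0,0],[0,0,0],[0,0,0],[0,0,0],[0,0,0],[0,0,0],[0,0,0]],"hand":[-1,-1,-1,-1,-1,-1,-1,-1]}' 60;python3 -c "
from h import *
rel([.4758,.2342,.29],-.147)"
```

```text
t: 12.75
ee_pos: [0.4774, 0.2351, 0.108]
ee_rot: [2.379, 2.052, 0.003]
contact_force: [-0.1, -0.8, 0.1]
finger_gap: 0.0851
finger_force: 0.0
t: 13.75
ee_pos: [0.4767, 0.2347, 0.1071]
ee_rot: [-2.379, -2.052, -0.0]
contact_force: [-1.8, -0.2, 5.2]
finger_gap: 0.0233
finger_force: 58.9
trans [-0.0008, -0.001, -0.2286] rot [0.0, -0.0001, -0.0] deg 0.0 gap 0.0233 ff 58.9 F [-1.8, -0.2, 5.2] t 13.75
```

```bash
python3 -m crank '{"translation":[[0,0,-0.03],[0,0,-0.09],[0,0,-0.15],[0,0,-0.21],[0,0,-0.2286],[-0.06,0,-0.2286],[-0.13,0,-0.2286],[-0.2,0,-0.2286]],"rotation":[[0,0,0],[0,0,0],[0,0,0],[0,0,0],[0,0,0],[0,0,0],[0,0,0],[0,0,0]],"hand":[-1,-1,-1,-1,-1,-1,-1,-1]}';python3 -c "
from h import *
rel([.497,-.2206,.275],.147)"
```

```text
t: 14.75
ee_pos: [0.4521, 0.0747, 0.2887]
ee_rot: [-2.378, -2.053, 0.003]
contact_force: [1.2, 0.7, -0.2]
finger_gap: 0.0233
finger_force: 62.5
trans [-0.3569, 0.1095, 0.0174] rot [-0.0005, 0.0003, -0.0935] deg 16.8 gap 0.0233 ff 62.5 F [1.2, 0.7, -0.2] t 14.75
```

```bash
python3 -m crank '{"translation":[[-0.07,0.02,0.003],[-0.14,0.043,0.007],[-0.21,0.065,0.01],[-0.28,0.086,0.014],[-0.34,0.104,0.017],[-0.3569,0.1095,0.0174],[-0.3569,0.1095,0.0174],[-0.3569,0.1095,0.0174]],"rotation":[[0,0,-0.02],[0,0,-0.04],[0,0,-0.06],[0,0,-0.08],[0,0,-0.0935],[0,0,-0.0935],[0,0,-0.0935],[0,0,-0.0935]],"hand":[-1,-1,-1,-1,-1,-1,-1,-1]}';python3 -c "
from h import *
rel([.4972,-.2206,.202],.147)"
```

```text
t: 15.75
ee_pos: [0.498, -0.2168, 0.2753]
ee_rot: [-2.049, -2.379, -0.001]
contact_force: [-1.0, 0.5, -1.3]
finger_gap: 0.0232
finger_force: 62.5
trans [-0.0046, -0.0016, 0.0917] rot [-0.0002, -0.0005, 0.0005] deg 0.1 gap 0.0232 ff 62.5 F [-1.0, 0.5, -1.3] t 15.75
```

```bash
python3 -m crank '{"translation":[[-0.003,-0.0016,0.03],[-0.0046,-0.0016,0.06],[-0.0046,-0.0016,0.0917],[-0.0046,-0.0016,0.0917],[-0.0046,-0.0016,0.0917],[-0.0046,-0.0016,0.0917],[-0.0046,-0.0016,0.0917],[-0.0046,-0.0016,0.0917]],"rotation":[[0,0,0],[0,0,0],[0,0,0],[0,0,0],[0,0,0],[0,0,0],[0,0,0],[0,0,0]],"hand":[-1,-1,-1,-1,-1,-1,-1,-1]}'; python3 - <<'E'
from h import *
rel([.4972,-.2206,.202],.147)
s=r.read_camera("scene")[:,:,::-1];t=r.read_camera("top")[:,:,::-1]
def c(a,x,y):
    o=cv2.resize(a[y:y+40,x:x+30],(390,520),interpolation=cv2.INTER_CUBIC); o=cv2.convertScaleAbs(o,alpha=1.2,beta=0)
    for k in range(0,30,5): o[:,k*13]=o[:,k*13]//2+ (40 if k%10 else 127)
    for k in range(0,40,5): o[k*13]=o[k*13]//2+(40 if k%10 else 127)
    return o
cv2.imwrite("pics/c9.png",np.hstack([c(s,345,272),c(t,400,235)]))
E
```

```text
t: 16.75
ee_pos: [0.4974, -0.2228, 0.2029]
ee_rot: [2.053, 2.378, 0.001]
contact_force: [-0.0, -0.3, -0.5]
finger_gap: 0.0232
finger_force: 62.5
trans [0.0027, 0.0001, 0.0011] rot [0.0002, 0.0001, -0.0002] deg 0.0 gap 0.0232 ff 62.5 F [-0.0, -0.3, -0.5] t 16.75
```

View pics/c9.png

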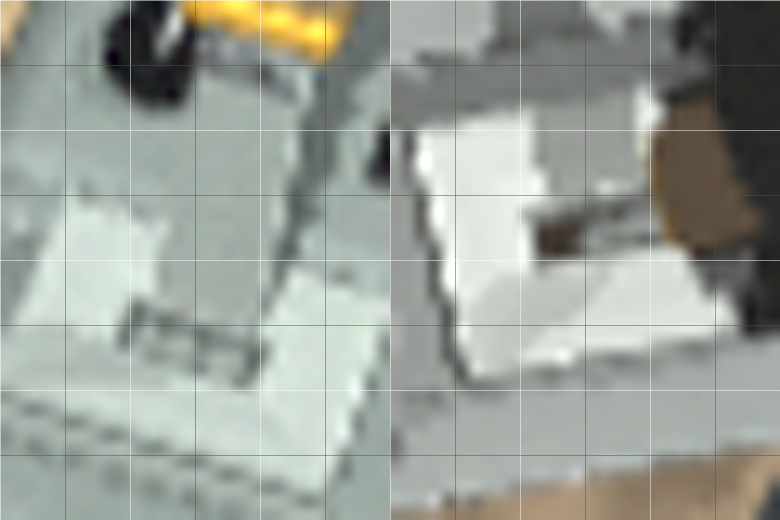

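```bash
python3 - <<'E'
from h import *
y=np.array([-.1465,.989])
print("tip",ray("top",[(413.9,252.8)],.110)[0]-.009*y)
for e in(.010,.013): print("slot",ray("top",[(410.65,252.8)],.1)[0]-e*y)
print("slot scene",ray("scene",[(359.1,298.4)],.1))
print("tip expected px at slot .4982,-.225:",proj("scene",[.4957,-.2254,.11]),proj("top",[[.4982-.0013,-.225+.0089,.11]]))
rel([.4972,-.2206,.187],.147)
E
```

```text
tip [ 0.49691478 -0.22732338]
slot [ 0.49811227 -0.22344779]
slot [ 0.49855177 -0.22641479]
slot scene [[ 0.49535612 -0.22722074]]
tip expected px at slot .4982,-.225: [[358.98383087 294.81305403]] [[412.80690627 252.23974094]]
trans [0.0027, 0.0003, 0.0196] rot [0.0001, 0.0, -0.0002] deg 0.0 gap 0.0233 ff 62.5 F [0.1, -0.4, -0.8] t 16.85
```

Top view shows the tip at about (413.9,252.8), roughly 2 mm to -y of the slot, which agrees with the recorded slot pose. I'll correct that and lower slowly.

```bash
python3 -m crank '{"translation":[[0.0027,0.0006,0],[0.0027,0.0006,0.004],[0.0027,0.0006,0.008],[0.0027,0.0006,0.012],[0.0027,0.0006,0.016],[0.0027,0.0006,0.02],[0.0027,0.0006,0.022],[0.0027,0.0006,0.022]],"rotation":[[0,0,0],[0,0,0],[0,0,0],[0,0,0],[0,0,0],[0,0,0],[0,0,0],[0,0,0]],"hand":[-1,-1,-1,-1,-1,-1,-1,-1]}'
```

```text
t: 17.85
ee_pos: [0.4975, -0.2205, 0.1849]
ee_rot: [2.053, 2.378, 0.0]
contact_force: [0.6, -0.3, -1.0]
finger_gap: 0.0232
finger_force: 62.6
```

```bash
python3 -m crank '{"translation":[[0,0,0.005],[0,0,0.01],[0,0,0.015],[0,0,0.02],[0,0,0.025],[0,0,0.03],[0,0,0.034],[0,0,0.034]],"rotation":[[0,0,0],[0,0,0],[0,0,0],[0,0,0],[0,0,0],[0,0,0],[0,0,0],[0,0,0]],"hand":[-1,-1,-1,-1,-1,-1,-1,-1]}'
```

```text
t: 18.85
ee_pos: [0.4974, -0.2205, 0.1575]
ee_rot: [-2.053, -2.378, 0.0]
contact_force: [0.6, -0.1, -1.4]
finger_gap: 0.0234
finger_force: 62.5
```

```bash
python3 -m crank '{"translation":[[0,0,0.004],[0,0,0.008],[0,0,0.012],[0,0,0.016],[0,0,0.018],[0,0,0.018],[0,0,0.018],[0,0,0.018]],"rotation":[[0,0,0],[0,0,0],[0,0,0],[0,0,0],[0,0,0],[0,0,0],[0,0,0],[0,0,0]],"hand":[-1,-1,-1,-1,-1,-1,-1,-1]}'; python3 -m crank '{"translation":[[0,0,0.001],[0,0,0.002],[0,0,0.003],[0,0,0.004],[0,0,0.004],[0,0,0.004],[0,0,0.004],[0,0,0.004]],"rotation":[[0,0,0],[0,0,0],[0,0,0],[0,0,0],[0,0,0],[0,0,0],[0,0,0],[0,0,0]],"hand":[-1,-1,-1,-1,-1,-1,-1,-1]}'
```

```text
t: 19.85
ee_pos: [0.4974, -0.2205, 0.1434]
ee_rot: [2.053, 2.378, 0.0]
contact_force: [1.9, 0.8, -1.3]
finger_gap: 0.0233
finger_force: 62.6
t: 20.85
ee_pos: [0.4974, -0.2206, 0.1402]
ee_rot: [2.053, 2.378, 0.0]
contact_force: [1.3, -0.1, 1.1]
finger_gap: 0.0237
finger_force: 62.8
```

```bash
python3 -m crank '{"translation":[[0,0,0.001],[0,0,0.002],[0,0,0.003],[0,0,0.004],[0,0,0.005],[0,0,0.005],[0,0,0.005],[0,0,0.005]],"rotation":[[0,0,0],[0,0,0],[0,0,0],[0,0,0],[0,0,0],[0,0,0],[0,0,0],[0,0,0]],"hand":[-1,-1,-1,-1,-1,-1,-1,-1]}'; python3 -m crank '{"translation":[[0,0,0.001],[0,0,0.002],[0,0,0.003],[0,0,0.004],[0,0,0.004],[0,0,0.004],[0,0,0.004],[0,0,0.004]],"rotation":[[0,0,0],[0,0,0],[0,0,0],[0,0,0],[0,0,0],[0,0,0],[0,0,0],[0,0,0]],"hand":[-1,-1,-1,-1,-1,-1,-1,-1]}'; python3 -c "
from h import *
ferr(.112)"
```

```text
t: 21.85
ee_pos: [0.4974, -0.2206, 0.1361]
ee_rot: [2.053, 2.378, -0.0]
contact_force: [1.4, -0.4, 2.7]
finger_gap: 0.0231
finger_force: 63.1
t: 22.85
ee_pos: [0.4974, -0.2205, 0.1329]
ee_rot: [2.053, 2.378, 0.0]
contact_force: [2.1, -1.1, 2.5]
finger_gap: 0.0233
finger_force: 63.2
ferr 23 (np.float64(359.1), np.float64(295.6)) [ 0.4922 -0.2271] minus tcp mm [-5.2 -6.5]
```

```bash
python3 -m crank '{"translation":[[0,0,0.001],[0,0,0.002],[0,0,0.003],[0,0,0.004],[0,0,0.004],[0,0,0.004],[0,0,0.004],[0,0,0.004]],"rotation":[[0,0,0],[0,0,0],[0,0,0],[0,0,0],[0,0,0],[0,0,0],[0,0,0],[0,0,0]],"hand":[-1,-1,-1,-1,-1,-1,-1,-1]}'; python3 -c "
from h import *
ferr(.1075); ferr(.0895,g=(175.3,221),R=7);rel([.4974,-.2205,.13],.147)
s=r.read_camera('scene')[:,:,::-1]
cv2.imwrite('pics/c10.png',np.hstack([cv2.resize(a,(400,400),interpolation=2) for a in(s[250:350,310:410],s[180:280,140:240])]))"
```

```text
t: 23.9
ee_pos: [0.4974, -0.2206, 0.1299]
ee_rot: [2.053, 2.378, 0.0]
contact_force: [0.9, 0.1, 5.7]
finger_gap: 0.023
finger_force: 63.3
ferr 23 (np.float64(359.2), np.float64(296.6)) [ 0.4936 -0.2272] minus tcp mm [-3.9 -6.6]
ferr 21 (np.float64(176.0), np.float64(222.3)) [0.4768 0.2724] minus tcp mm [-20.6 493. ]
trans [0.0001, -0.0, -0.0002] rot [0.0, 0.0, -0.0002] deg 0.0 gap 0.0232 ff 63.3 F [0.0, 0.6, 5.7] t 24.0
```

View pics/c10.png

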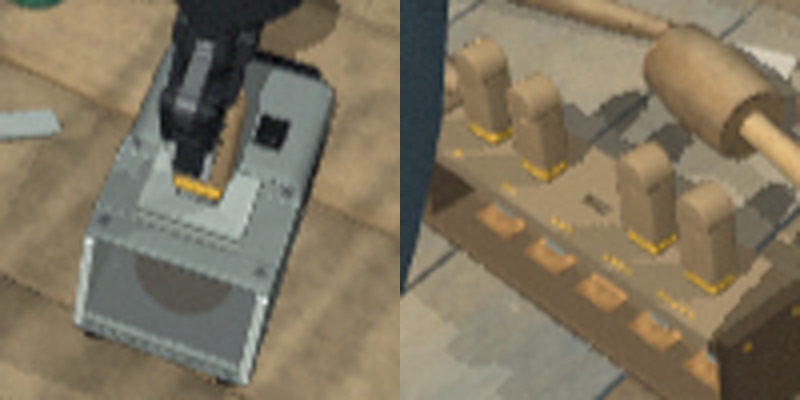

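The chisel is held in the slot with about 7 N net downward, roughly 7 to 11 mm past touching. The ferrule moved down with the hand, so it has not slipped. The rack is as it should be, with pocket 3 now empty.

```bash
python3 -c "
from station import r
print(r.sign_off())"
```

```text
the job is handed in; nothing more can be done
None
```

I handed the job in at about 24 s: the finished chisel stands released in pocket 2, and its right-hand neighbour from pocket 3 is held in the slot, pressing the disc back by an estimated 3.5–6 mm; sign-off gave no verdict.

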